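Lock the sorting chute's hold-down with its click-on collar

TASK

Lock the fossil chute down before the next batch: put the blue collar over the upright steel stud beside the chute and push it down past the two sprung brass balls until it clicks and sits fully home on the steel shoulder, then let go of it. The black spacer looks alike but is the wrong one; leave it and the orange shell where they lie.

Things in the scene. Friction and masses are not known exactly. Their poses are not given: they have to be found in the camera images.
- collar_center (a point): Blue plastic collar, a plain tube standing loose on the table: 44 mm outer diameter, 23 mm bore right through, 40 mm tall, about 60 g. Point: its centre, 20 mm above its lower end; z along the bore. Either end may go down. Grasp it across the outside from above, at or just above mid-height.
- stud_seat (a point): Fixed upright steel stud beside the chute (tub 85 mm tall, its edge 93 mm away to +y). Point: on the stud's axis, on top of its 38 mm wide shoulder, 20 mm above the table; the collar's lower end rests here; z up. Above it: 16 mm rod for 52 mm, then a cone to 6 mm at 66 mm. Two sprung balls stick out 5 mm to each side (y), centred 46 mm up; 8 N down passes them; they end just above the collar.
- spacer_center (a point): Black plastic spacer, loose: same outside as the collar (44 mm wide, 40 mm tall) but with an 11 mm bore that does not fit the stud. Leave alone. Point: its centre, 20 mm above the table.
- shell_center (a point): Orange ribbed brachiopod shell, loose and fragile, about 60 mm across and 25 mm high. Leave alone. Point: its centre, 12 mm above the table.
Not all that is in view belongs to the job. Of the things that look like the part that bears collar_center, the middle-sized one is meant.

How it is judged:
At the end, for the whole second after the job is handed in: The blue collar is on the stud past the balls: its lower end within 3.5 mm of the shoulder, its axis within 10 mm of the stud's and within 10 degrees of it (horizontal distance between collar_center and stud_seat below 0.01 m and z of collar_center in the frame of stud_seat between 0.015 and 0.0235 m and angle between the z axis of collar_center and the z axis of stud_seat, either way round below 0.175 rad); the robot touches nothing.
It fails at once if the black spacer is moved by more than 25 mm (distance of spacer_center from where it was at the start of the episode above 0.025 m).
It fails at once if the orange shell is moved by more than 25 mm (distance of shell_center from where it was at the start of the episode above 0.025 m).
It also fails if it takes over 32 s, if anything falls off the work surface, if the arm or the gripper's body presses on something with over 40 N, if the wrist force passes 120 N, or if a joint passes its speed limit or range.

ROBOT

A 6-joint arm with a two-finger parallel gripper is mounted at the origin on the work surface. World frame = base frame: x ahead of the robot, y to its left, z up, the work surface at z = 0. Lengths are in m, angles in rad, forces in N, time in s.
With the tool pointing down it reaches from about 0.25 to 0.8 m from the base axis. Payload 3.9 kg.
Tool frame: the origin (TCP) lies between the finger pads; the fingertips stand 11 mm ahead of it and the grasp point (between the pads) lies 8 mm behind it (env.tcp_to_tips is the z of the fingertips in the tool frame, in m); z points along the fingers, y is the direction in which the jaws open and shut (so a half turn about z gives the same grasp; the last joint's range is limited). The gripper opens to 85 mm and grips with 20 to 120 N. Pads are 22 mm wide; open, the fingers measure 114 mm over their backs; the gripper's body (76 mm by 85 mm) begins 54 mm behind the grasp point. The pads swing forward as they close: fully open they stand 13 mm farther back than shut.
Start: joints at [-1.299, 0.26, -0.138, 1.173, 0, 1.571], TCP at [0.141, -0.506, 0.242] pointing down, gripper open.
Joint ranges: [-2.78, 2.78], [-0.83, 1.72], [-1.28, 1.37], [-1.9, 2.12], [-1.57, 1.48], [-3.14, 3.14]. Speed limits (rad/s): [2.57, 2.57, 3.14, 3.14, 3.14, 3.14].

INTERFACE

Orientations are given as a 3x3 rotation matrix whose columns are the frame's x, y, z axes.
In Python, from bench import env, cams, order gives the robot as it stands.
- The arm moves only by the tool move_arm, never from a script. Its argument "steps" is a list of rows, each a list of 3 entries, a list of its own where there are three numbers: the turn, a rotation vector about the tool's x, y, z in degrees, then the shift along the tool's x, y, z in m, then the closure, from -1 (fully open) to 1 (shut), so that 0 is half open. A call has 1 to 12 rows; each row shifts and turns the commanded pose from where the row before left it, along the tool's axes as they then stand; what a row does not reach is not made up. A row lasts 1/10 s, in which the tool goes at most 50 mm and 8.59 degrees, less where a joint would pass 70% of its speed; a pose out of reach is approached as far as the arm can. A call is refused whole if a number of a shift passes 0.05 or a number of a turn 8.59, either way. A call with a gripper value outside its range is refused whole. The fingers move at their own pace and stop on an object; the grip force is fixed at half the most. Time passes only in rows, so rows that do not move let the fingers close. It gives the time, the measured TCP pose, the force and the opening at its end, in the units of the state.
- env.sense(): the state, without advancing time (a new reading comes with each control period).
- cams.grab_frame(name): name is "scene" or "top" or "wrist"; returns a dict with "pixels" (480x640x3 uint8, blue, green, red), "z_map" (480x640 float32, m along the optical axis (not along the pixel's ray), 0 where there is no reading), "vfov" (degrees; the focal length in pixels is half the picture's height over the tangent of half this angle, whatever the lens; pixels are square), "cx", "cy" (the principal point, pixels), "R" (3x3) and "t" (3): a world point X has camera coordinates R X + t; the wrist camera has in their place "tool_from_camera" (4x4, takes a point from camera to tool coordinates, whose origin is the TCP and whose axes are the flange's). Camera axes: x right, y down, z forward; pixel columns grow to the right and rows downward; lengths in m; the calibration is good to about 2 mm. The wrist camera is an equidistant fisheye: a pixel r from the principal point sees the ray r / f radians off the axis. A picture is of the moment at which its call begins: read the wrist's pose just before it.
- order.sign_off(): hands the job in, once; it reports no verdict.
The state is a dict: "clock": time; "joint_pos": joint angles; "joint_vel": joint speeds; "effort": joint torques, N m; "tcp_pos": TCP position; "ee_rot": TCP orientation; "force": force on the tool from outside, world axes, zero at the start; "wrist_torque": the same for the moment, N m; "finger_gap": opening from 0.0 (shut) to 1.0 (fully open).
Only numpy, scipy, OpenCV 4.12 (cv2) and the standard library are available. Lean on these libraries where they do the work, as an engineer would, in place of code of your own. Each camera call takes 0.05 s, during which the arm holds its last target.

## Working session

There is one attempt and no reset: what is moved stays moved. The work goes in short steps, Python scripts to look and compute and a tool call to move; the robot and the scene stay as the last step left them, time stands still between calls to the robot, and variables do not carry over. Pictures are saved under pics/ and viewed, and the job is handed in when it is done.

Besides the shell and the picture viewer there is one more tool, called after "Emit:" as a command line: name --argument value ..., lists and objects as JSON in quotes. move_arm: Moves the arm, as the interface text tells. Its arguments: {"type":"object","properties":{"steps":{"type":"array","items":{"type":"array"}}},"required":["steps"]}

```bash
ls; mkdir -p pics
python3 - <<'E'
from bench import env,cams,order
import cv2,numpy as np
s=env.sense();print(s['clock'],s['tcp_pos'],s['ee_rot'],s['finger_gap'],s['force'],env.tcp_to_tips)
for n in ("scene","top"):
    f=cams.grab_frame(n);cv2.imwrite(f"pics/{n}0.png",f['pixels'])
    np.savez(f"pics/{n}0.npz",**f)
    print(n,f['vfov'],f['cx'],f['cy'],f['R'],f['t'])
E
```

```text
pics
0.0 [ 0.14078393 -0.50509912  0.24145481] [[ 9.63288853e-01  2.68466605e-01 -5.18190894e-04]
 [ 2.68467105e-01 -9.63287032e-01  1.87265408e-03]
 [ 3.57851211e-06 -1.94302401e-03 -9.99998112e-01]] 1.002571097039256 [-0.1107046   0.05594123 -0.71948501] 0.011
scene 54.82778262552495 317.899767187147 240.16117980867872 [[ 0.64578646  0.76349955  0.00531872]
 [ 0.66003186 -0.55474204 -0.50657596]
 [-0.38382     0.33065042 -0.86217893]] [-0.23922179 -0.36163653  1.05196817]
top 44.23204588165426 318.8686992775794 247.8704729247091 [[ 0.00326471 -0.99974008  0.02256346]
 [-0.98266162 -0.00739015 -0.18526068]
 [ 0.18537928 -0.02156742 -0.98243034]] [-0.09587258  0.50071554  0.90210973]
```

View pics/scene0.png

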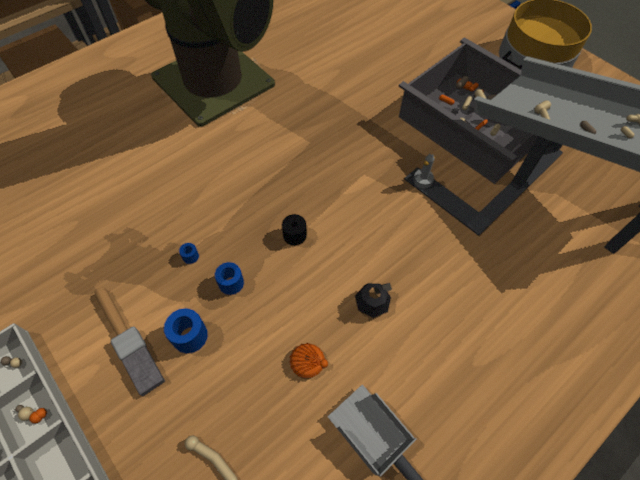

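View pics/top0.png

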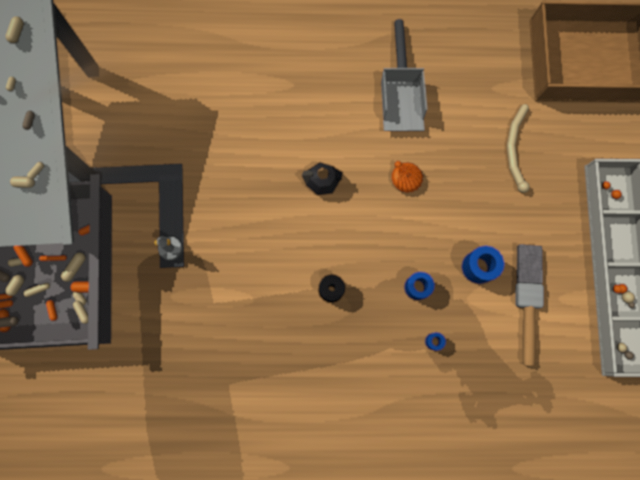

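Both views show three blue tubes. The middle-sized one is at scene (229,278) and top (420,286). The black spacer is at top (332,288), the shell at (407,177) and the stud at about (170,247), on a dark foot beside the chute tub.

```bash
cat > h.py <<'E'
import numpy as np,cv2
def K(f): return 240/np.tan(np.radians(float(f['vfov'])/2))
def ray(f,u,v):
    d=np.array([(u-f['cx'])/K(f),(v-f['cy'])/K(f),1.]); R=f['R']
    return -R.T@f['t'], R.T@d
def plane(f,u,v,z):
    c,d=ray(f,u,v); return c+d*(z-c[2])/d[2]
def cloud(f):
    v,u=np.mgrid[:480,:640]; z=f['z_map'].astype(float)
    P=np.stack([(u-f['cx'])/K(f)*z,(v-f['cy'])/K(f)*z,z],-1)
    W=(P-f['t'])@f['R']; W[z==0]=np.nan; return W
def proj(f,X):
    c=f['R']@np.asarray(X)+f['t']; return c[:2]/c[2]*K(f)+[f['cx'],f['cy']]
E
python3 - <<'E'
from h import *
F={n:np.load(f"pics/{n}0.npz") for n in("scene","top")}
for n,f in F.items():
    W=cloud(f);im=f['pixels'];hsv=cv2.cvtColor(im,cv2.COLOR_BGR2HSV)
    for nm,lo,hi in(("blue",(105,120,40),(130,255,255)),("black",(0,0,0),(180,255,32)),("orange",(3,190,120),(12,255,255))):
        m=cv2.inRange(hsv,lo,hi); k,l,st,c=cv2.connectedComponentsWithStats(m)
        for i in range(1,k):
            if 100<st[i,4]<5000 :
                P=W[l==i]; zt=np.nanpercentile(P[:,2],95); T=P[P[:,2]>zt-.006]
                if len(T)<10: continue
                (x,y),r=cv2.minEnclosingCircle(T[:,:2].astype(np.float32).reshape(-1,1,2))
                print(n,nm,st[i],c[i].round(),"ztop %.4f"%zt,"circ",np.round((x,y,r),4))
    # stud region
f=F['top'];W=cloud(f)
for n,f,b in(("top",F['top'],(150,225,195,270)),("scene",F['scene'],(405,145,450,195))):
    W=cloud(f);u0,v0,u1,v1=b
    P=W[v0:v1,u0:u1].reshape(-1,3)
    for lo,hi in((.014,.026),(.03,.05),(.05,.06),(.06,.075),(.075,.1)):
        Q=P[(P[:,2]>lo)&(P[:,2]<hi)]
        if len(Q):print(n,lo,len(Q),Q.mean(0).round(4),Q.min(0).round(4),Q.max(0).round(4))
    cv2.imwrite(f"pics/stud_{n}.png",cv2.resize(f['pixels'][v0-10:v1+10,u0-10:u1+10],None,fx=8,fy=8,interpolation=cv2.INTER_CUBIC))
E
```

```text
scene blue [180 243  19  20 284] [189. 253.] ztop 0.0280 circ [ 0.3557 -0.2845  0.0151]
scene blue [215 263  28  32 675] [229. 278.] ztop 0.0415 circ [ 0.4455 -0.2582  0.022 ]
scene blue [ 164  309   43   44 1362] [185. 330.] ztop 0.0537 circ [ 0.4797 -0.363   0.0285]
scene black [ 75   0  31  43 559] [89. 20.] ztop -0.2217 circ [-0.8359 -0.0023  0.0154]
scene black [ 96   0  22  34 258] [107.  15.] ztop -0.2326 circ [-0.8378  0.0457  0.0169]
scene black [ 145    0   90   97 4831] [197.  43.] ztop 0.2581 circ [ 0.1274 -0.049   0.0352]
scene black [ 233    0   37   44 1295] [250.  19.] ztop 0.2477 circ [0.1451 0.0197 0.0255]
scene black [ 64  11  22  31 227] [74. 26.] ztop -0.4605 circ [-1.2297e+00 -9.0000e-04  1.5600e-02]
scene black [439  45  80  41 547] [471.  65.] ztop 0.0832 circ [0.4093 0.4366 0.0672]
scene black [ 404   90  157  100 1862] [500. 147.] ztop 0.1205 circ [0.6274 0.2923 0.0143]
scene black [605 213  35  40 503] [624. 235.] ztop 0.0962 circ [0.8212 0.3015 0.0083]
scene black [283 215  23  30 597] [294. 229.] ztop 0.0421 circ [ 0.4405 -0.1157  0.0219]
scene black [356
[... 1244 characters left out ...]
 0.1453 0.0305] [0.5101 0.1569 0.0497]
top 0.05 13 [0.5001 0.1501 0.0541] [0.4982 0.1458 0.05  ] [0.5049 0.1571 0.0595]
top 0.06 76 [0.5044 0.1513 0.0703] [0.4977 0.1405 0.0604] [0.5139 0.1652 0.0749]
top 0.075 53 [0.504  0.152  0.0801] [0.4986 0.1464 0.075 ] [0.5106 0.1607 0.0886]
scene 0.014 217 [0.5071 0.1497 0.0201] [0.4772 0.1315 0.0141] [0.525  0.2526 0.0259]
scene 0.03 59 [0.5082 0.1464 0.0404] [0.4988 0.1425 0.0304] [0.514  0.1539 0.0499]
scene 0.05 28 [0.5081 0.1463 0.0546] [0.4999 0.142  0.0503] [0.5131 0.1535 0.06  ]
scene 0.06 58 [0.5081 0.1461 0.0688] [0.4974 0.1387 0.06  ] [0.5136 0.1638 0.0744]
scene 0.075 43 [0.5067 0.1487 0.0798] [0.4997 0.1442 0.0751] [0.5124 0.1543 0.0875]
```

Emit:
move_arm --steps '[[[0,0,0],[0.04,-0.0175,0.011],-1],[[0,0,0],[0.04,-0.0175,0.011],-1],[[0,0,0],[0.04,-0.0175,0.011],-1],[[0,0,0],[0.04,-0.0175,0.011],-1],[[0,0,0],[0.04,-0.0175,0.011],-1],[[0,0,0],[0.04,-0.0175,0.011],-1],[[0,0,0],[0.04,-0.0175,0.011],-1],[[0,0,0],[0.04,-0.0175,0.011],-1],[[0,0,0],[0.04,-0.0175,0.011],-1],[[0,0,0],[0,0,0],-1],[[0,0,0],[0,0,0],-1]]'

```text
clock: 1.2
tcp_pos: [0.4454, -0.2564, 0.1426]
ee_rot: [[0.963, 0.271, -0.002], [0.271, -0.963, 0.001], [-0.002, -0.001, -1.0]]
force: [-1.0, -0.5, 0.7]
finger_gap: 0.998
```

View pics/stud_top.png

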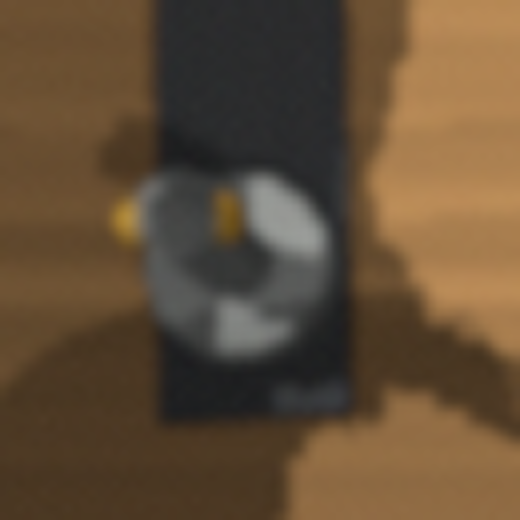

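View pics/stud_scene.png

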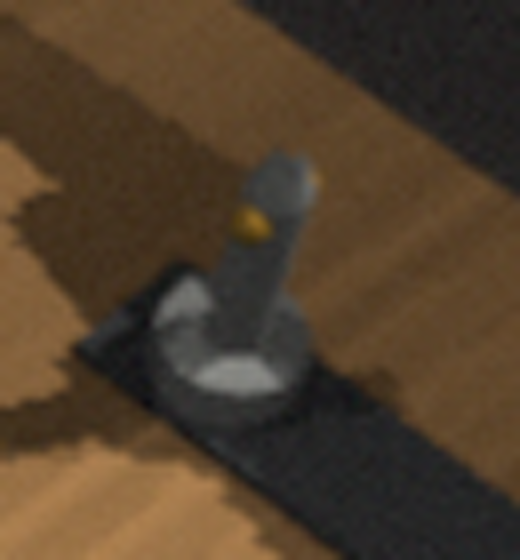

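Run:
```python
from h import *
from bench import env,cams
F={n:np.load(f"pics/{n}0.npz") for n in("scene","top")}
print("shoulder top",plane(F['top'],169.1,247.6,.02),"balls top",plane(F['top'],161.6,241.9,.066))
print("shoulder scene",plane(F['scene'],395+234/8-.5,135+333/8-.5,.02),"balls scene",plane(F['scene'],429.9,159.9,.066))
for n,f in F.items():
    W=cloud(f).reshape(-1,3);Q=W[(abs(W[:,0]-.505)<.03)&(abs(W[:,1]-.15)<.03)&(W[:,2]>.0165)&(W[:,2]<.0235)]
    print(n,cv2.minEnclosingCircle(Q[:,:2].astype(np.float32).reshape(-1,1,2)))
    Q=W[(abs(W[:,0]-.5)<.15)&(W[:,1]>.15)&(W[:,1]<.3)&(W[:,2]>.09)]
    print("tall near", len(Q),Q.min(0) if len(Q) else 0)
s=env.sense();T=s['tcp_pos'];R=s['ee_rot'];print(s['joint_pos'])
f=cams.grab_frame("wrist");cv2.imwrite("pics/w1.png",f['pixels']);print(f['vfov'],f['cx'],f['cy'],f['tool_from_camera'])
np.savez("pics/w1.npz",T=T,Re=R,**f)
```

```text
shoulder top [0.50508273 0.15296613 0.02      ] balls top [0.50549029 0.1543375  0.066     ]
shoulder scene [0.50503087 0.15312036 0.02      ] balls scene [0.50536769 0.15568945 0.066     ]
scene ((0.5055860280990601, 0.15120914578437805), 0.019792340695858)
tall near 1984 [0.36589583 0.23855028 0.09016411]
top ((0.5056518912315369, 0.15317080914974213), 0.019187072291970253)
tall near 1668 [0.39036107 0.23973201 0.09003473]
[-5.21952296e-01  3.06901608e-01 -3.45320754e-01  9.20581449e-01
 -5.21254276e-04  2.34535228e+00]
65.70646984690485 317.66313414274236 237.1016858784567 [[-2.59416422e-04 -9.57793367e-01 -2.87457473e-01  7.19485932e-02]
 [ 9.99999912e-01 -1.53552594e-04 -3.90822135e-04 -4.98175161e-04]
 [ 3.30187008e-04 -2.87457549e-01  9.57793322e-01 -1.32058809e-01]
 [ 0.00000000e+00  0.00000000e+00  0.00000000e+00  1.00000000e+00]]
```

View pics/w1.png

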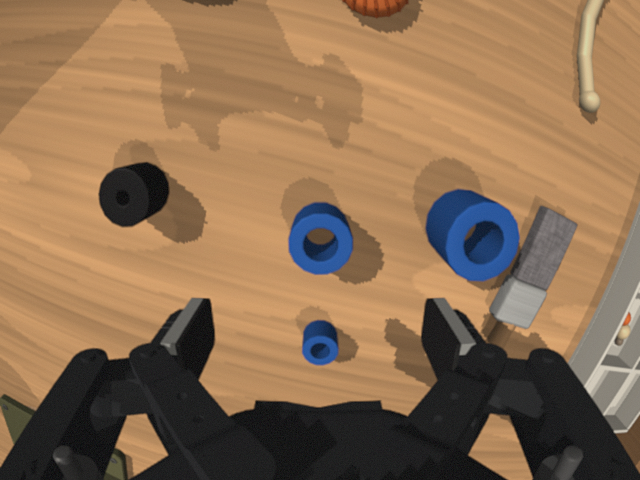

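The wrist view shows the middle-sized collar at about (320,238), with the large and small tubes well clear of the fingers' path. I'll check the collar centre in this view.

```bash
cat >> h.py <<'E'
def wray(f,u,v):
    k=240/np.tan(np.radians(float(f['vfov'])/2)); dx,dy=u-f['cx'],v-f['cy']; r=np.hypot(dx,dy)+1e-9; a=r/k
    d=np.array([np.sin(a)*dx/r,np.sin(a)*dy/r,np.cos(a)]); M=f['tool_from_camera']
    return f['T']+f['Re']@M[:3,3], f['Re']@M[:3,:3]@d
def wplane(f,u,v,z):
    c,d=wray(f,u,v); return c+d*(z-c[2])/d[2]
E
python3 - <<'E'
from h import *
f=np.load("pics/w1.npz");im=f['pixels']
m=cv2.inRange(cv2.cvtColor(im,cv2.COLOR_BGR2HSV),(105,120,40),(130,255,255))
k,l,st,c=cv2.connectedComponentsWithStats(m)
for i in range(1,k):
    if st[i,4]>300:
        zz={0:.04}
        v,u=np.nonzero(l==i); P=[]
        for a,b in zip(u,v):
            C,d=wray(f,a,b); M=f['tool_from_camera']; dc=(f['Re']@M[:3,:3]).T@d
            P.append(C+d*f['z_map'][b,a]/dc[2])
        P=np.array(P);zt=np.percentile(P[:,2],90);T=P[abs(P[:,2]-zt)<.003]
        print(c[i],zt,cv2.minEnclosingCircle(T[:,:2].astype(np.float32).reshape(-1,1,2)))
print(wplane(f,320.5,239,.04))
E
```

```text
[472.61779242 234.21433278] 0.05340619352231532 ((0.47677376866340637, -0.3626568615436554), 0.029201969504356384)
[320.18724215 239.09774675] 0.04116705027760864 ((0.4427081048488617, -0.25804075598716736), 0.021727804094552994)
[319.70809944 342.73215718] 0.027930614638284813 ((0.3537263572216034, -0.28306251764297485), 0.014634878374636173)
[ 0.44575247 -0.25746995  0.04      ]
```

Emit:
move_arm --steps '[[[0,0,0],[-0.0015,0.0005,0.025],-1],[[0,0,0],[0,0,0.03],-1],[[0,0,0],[0,0,0.03],-1],[[0,0,0],[0,0,0.025],-1],[[0,0,0],[0,0,0.0145],-1],[[0,0,0],[0,0,0],-1],[[0,0,0],[0,0,0],1],[[0,0,0],[0,0,0],1],[[0,0,0],[0,0,0],1],[[0,0,0],[0,0,0],1],[[0,0,0],[0,0,0],1],[[0,0,0],[0,0,0],1]]'

```text
clock: 2.45
tcp_pos: [0.4451, -0.2591, 0.0204]
ee_rot: [[0.963, 0.268, 0.002], [0.268, -0.963, -0.002], [0.002, 0.003, -1.0]]
force: [-0.7, -1.4, 6.7]
finger_gap: 0.492
```

Emit:
move_arm --steps '[[[0,0,0],[0,0,0],1],[[0,0,0],[0,0,-0.02],1],[[0,0,0],[0,0,-0.03],1],[[0,0,0],[0,0,-0.04],1],[[0,0,0],[0,0,-0.04],1],[[0,0,0],[0,0,-0.01],1],[[0,0,0],[0,0,0],1]]'

```text
clock: 3.15
tcp_pos: [0.4457, -0.259, 0.1611]
ee_rot: [[0.963, 0.269, 0.005], [0.269, -0.963, -0.003], [0.004, 0.004, -1.0]]
force: [0.5, 0.2, -0.3]
finger_gap: 0.49
```

Run:
```python
from h import *
from bench import env,cams
s=env.sense();print(s['tcp_pos'],s['finger_gap'],s['force'])
f=cams.grab_frame("wrist");cv2.imwrite("pics/w2.png",f['pixels'])
np.savez("pics/w2.npz",T=s['tcp_pos'],Re=s['ee_rot'],**f)
```

```text
[ 0.44568554 -0.25904633  0.16110172] 0.4895869171552654 [ 0.48077727  0.18838231 -0.32323653]
```

View pics/w2.png

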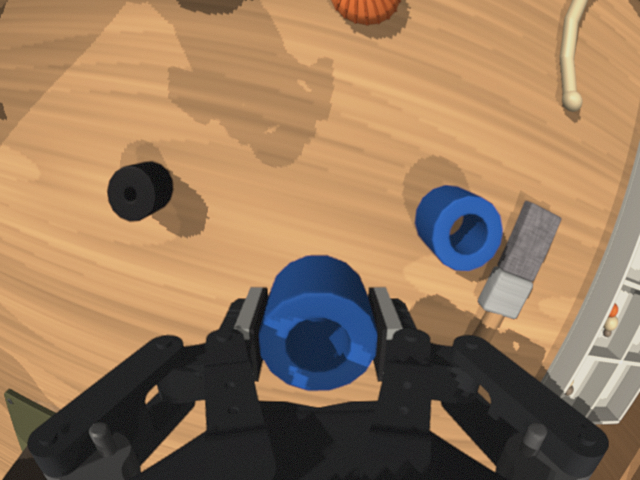

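The collar is held between the pads at about (318,325), with its bore at about (318,343), and it looks upright. The other tubes are undisturbed. Next I'll measure its offset in the hand.

```bash
cat >> h.py <<'E'
def held(f):
    """collar points in tool frame"""
    m=cv2.inRange(cv2.cvtColor(f['pixels'],cv2.COLOR_BGR2HSV),(105,110,20),(130,255,255))
    k,l,st,c=cv2.connectedComponentsWithStats(m); M=f['tool_from_camera']
    kk=240/np.tan(np.radians(float(f['vfov'])/2))
    i=l[385,318] or 1+np.argmax(st[1:,4])
    v,u=np.nonzero(l==i);dx,dy=u-f['cx'],v-f['cy'];r=np.hypot(dx,dy);a=r/kk;z=f['z_map'][v,u]
    t=np.tan(a)*z; P=np.stack([t*dx/r,t*dy/r,z],1)
    return P@M[:3,:3].T+M[:3,3],u,v
E
python3 - <<'E'
from h import *
f=dict(np.load("pics/w2.npz")); P,u,v=held(f)
h=np.histogram(P[:,2],bins=np.arange(-.04,.03,.004));print(h)
zt=np.percentile(P[:,2],15);print("top z tool",zt)
for tol in(.002,.004):
    T=P[abs(P[:,2]-zt)<tol]; print(len(T),cv2.minEnclosingCircle(T[:,:2].astype(np.float32).reshape(-1,1,2)))
    A=np.c_[T[:,:2],np.ones(len(T))];print("tilt",np.linalg.lstsq(A,T[:,2],rcond=None)[0])
E
```

```text
(array([   0,    0,    0,    0, 3468, 3852,  828,  806,  709,  646,  607,
        534,  463,  371,   79,    0,    0]), array([-4.00000000e-02, -3.60000000e-02, -3.20000000e-02, -2.80000000e-02,
       -2.40000000e-02, -2.00000000e-02, -1.60000000e-02, -1.20000000e-02,
       -8.00000000e-03, -4.00000000e-03, -3.46944695e-17,  4.00000000e-03,
        8.00000000e-03,  1.20000000e-02,  1.60000000e-02,  2.00000000e-02,
        2.40000000e-02,  2.80000000e-02]))
top z tool -0.0203771413979993
6666 ((-0.00206780806183815, -0.00059742690064013), 0.022052694112062454)
tilt [ 0.00474552  0.00096775 -0.02001007]
7238 ((-0.0022127919364720583, -0.00020323420176282525), 0.02238597720861435)
tilt [ 0.00901739  0.00103903 -0.01981538]
```

Emit:
move_arm --steps '[[[0,0,-6.5],[0,0,0],1],[[0,0,-6.5],[0,0,0],1],[[0,0,-6.5],[0,0,0],1],[[0,0,0],[0.03,-0.0345,0],1],[[0,0,0],[0.03,-0.0345,0],1],[[0,0,0],[0.03,-0.0345,0],1],[[0,0,0],[0.03,-0.0345,0],1],[[0,0,0],[0.03,-0.0345,0],1],[[0,0,0],[0.03,-0.0345,0],1],[[0,0,0],[0.03,-0.0345,0],1],[[0,0,0],[0,0,0],1],[[0,0,0],[0,0,0],1]]'

```text
clock: 4.4
tcp_pos: [0.4756, 0.0608, 0.1568]
ee_rot: [[0.817, 0.577, -0.004], [0.577, -0.817, -0.001], [-0.004, -0.001, -1.0]]
force: [-0.3, 0.2, -0.6]
finger_gap: 0.488
```

Run:
```python
from h import *
from bench import env,cams
s=env.sense();print(s['tcp_pos'],s['ee_rot'],s['joint_pos'],s['finger_gap'],s['force'])
f=cams.grab_frame("wrist");cv2.imwrite("pics/w3.png",f['pixels'])
np.savez("pics/w3.npz",T=s['tcp_pos'],Re=s['ee_rot'],**f)
```

```text
[0.47563763 0.0608001  0.15682033] [[ 0.81674307  0.57698722 -0.0040635 ]
 [ 0.57698803 -0.81675188 -0.00108822]
 [-0.00394676 -0.0014558  -0.99999115]] [ 1.27502186e-01  2.41479971e-01 -3.98506394e-01  9.34978868e-01
 -5.62684977e-04  2.65405726e+00] 0.4884467907788383 [-0.28103585  0.18973375 -0.63401087]
```

View pics/w3.png

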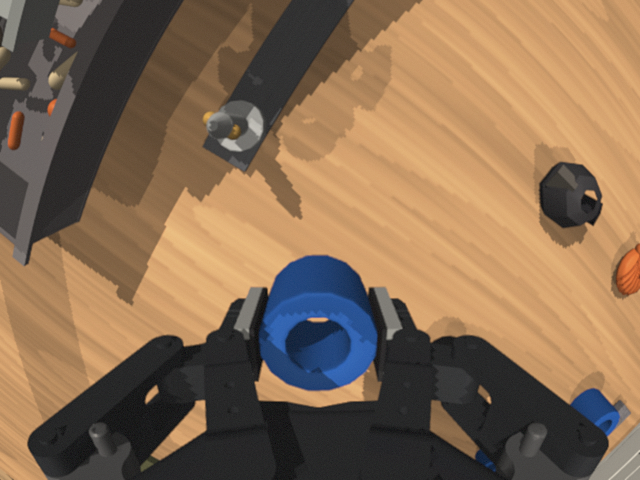

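The stud is visible at about (241,126) for the shoulder and (214,121) for the tip, with the balls on either side. The collar is still square in the pads. I'll cross-check the stud axis.

Run:
```python
from h import *
f=dict(np.load("pics/w3.npz"))
v,u=np.mgrid[60:190,170:310];u=u.ravel();v=v.ravel()
k=240/np.tan(np.radians(float(f['vfov'])/2));M=f['tool_from_camera']
dx,dy=u-f['cx'],v-f['cy'];r=np.hypot(dx,dy);z=f['z_map'][v,u];t=np.tan(r/k)*z
W=(np.stack([t*dx/r,t*dy/r,z],1)@M[:3,:3].T+M[:3,3])@f['Re'].T+f['T']
near=np.hypot(W[:,0]-.505,W[:,1]-.153)<.03
for lo,hi in((.017,.023),(.055,.06),(.075,.08),(.083,.09)):
    Q=W[near&(W[:,2]>lo)&(W[:,2]<hi)];
    if len(Q): print(lo,len(Q),Q.mean(0).round(4),cv2.minEnclosingCircle(Q[:,:2].astype(np.float32).reshape(-1,1,2)))
print(wplane(f,241,126,.02),wplane(f,214,121,.086))
cv2.imwrite("pics/w3c.png",cv2.resize(f['pixels'][80:180,180:290],None,fx=6,fy=6,interpolation=cv2.INTER_CUBIC))
f['T']=f['T'];P,_,_=held(f);zt=np.percentile(P[:,2],15);T=P[abs(P[:,2]-zt)<.002];print("held",zt,cv2.minEnclosingCircle(T[:,:2].astype(np.float32).reshape(-1,1,2)))
```

```text
0.017 1233 [0.5058 0.1489 0.0204] ((0.5031211376190186, 0.15272192656993866), 0.019279533997178078)
0.055 14 [0.5101 0.15   0.0575] ((0.509246826171875, 0.15109673142433167), 0.0048349774442613125)
0.075 172 [0.5045 0.1507 0.0774] ((0.503063976764679, 0.15256325900554657), 0.007108141668140888)
0.083 81 [0.504  0.1513 0.0848] ((0.5028195381164551, 0.152461975812912), 0.004677603952586651)
[0.5041203  0.15013601 0.02      ] [0.50568701 0.15313983 0.086     ]
held -0.020368990244779873 ((-0.0014209530781954527, -0.0006678836070932448), 0.022012175992131233)
```

View pics/w3c.png

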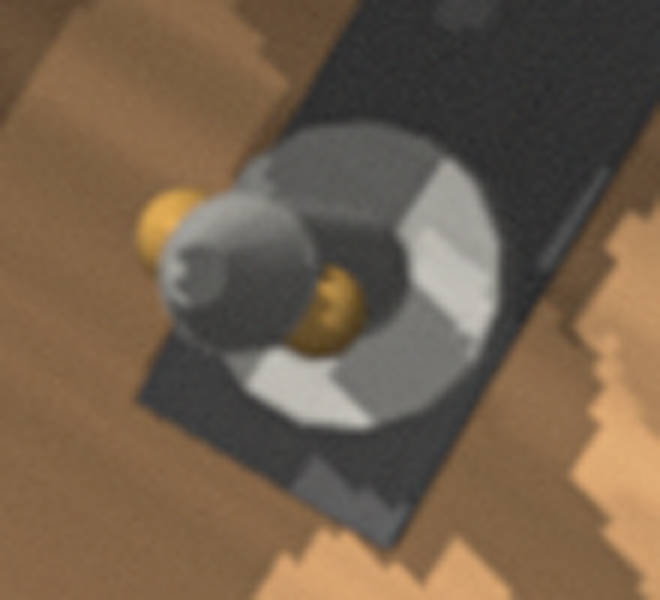

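Run:
```python
from h import *
f=dict(np.load("pics/w3.npz"))
print(wplane(f,238.3,125.8,.02),wplane(f,213.4,125.8,.086),wplane(f,180+247/6,80+266/6,.066))
```

```text
[0.50315192 0.15190596 0.02      ] [0.50326918 0.15194197 0.086     ] [0.50354186 0.1530804  0.066     ]
```

Emit:
move_arm --steps '[[[0,0,0],[0.026,-0.0194,0],1],[[0,0,0],[0.026,-0.0194,0],1],[[0,0,0],[0.026,-0.0194,0],1],[[0,0,0],[0,0,0.02],1],[[0,0,0],[0,0,0.01],1],[[0,0,0],[0,0,0],1],[[0,0,0],[0,0,0],1]]'

```text
clock: 5.15
tcp_pos: [0.5069, 0.151, 0.1284]
ee_rot: [[0.82, 0.573, -0.002], [0.573, -0.82, -0.001], [-0.002, -0.0, -1.0]]
force: [1.0, 0.4, -1.1]
finger_gap: 0.489
```

Run:
```python
from h import *
from bench import env,cams
for n in("scene","top","wrist"):
    f=cams.grab_frame(n);im=f['pixels']
    if n=="scene":a=im[60:230,340:560]
    elif n=="top":a=im[170:320,80:300]
    else:a=im[200:470,150:490]
    cv2.imwrite(f"pics/{n}4.png",cv2.resize(a,(760,int(760*a.shape[0]/a.shape[1]))));
    if n!="wrist": 
        W=cloud(f);m=cv2.inRange(cv2.cvtColor(im,cv2.COLOR_BGR2HSV),(105,110,20),(130,255,255))>0
        m&=(W[...,1]>.05);Q=W[m];print(n,len(Q),Q.min(0),Q.max(0),Q.mean(0))
print(env.sense()['tcp_pos'],env.sense()['force'])
```

```text
scene 298 [ 0.05265497  0.09275899 -0.2713816 ] [0.55219975 1.20122204 0.29281756] [0.44051665 0.28626795 0.08117016]
top 455 [0.47420198 0.12041959 0.06082152] [0.51911497 0.16635758 0.25665781] [0.49646539 0.14190336 0.14501142]
[0.50802831 0.15186652 0.12952022] [ 0.33466269  0.13470754 -0.35503099]
```

View pics/scene4.png

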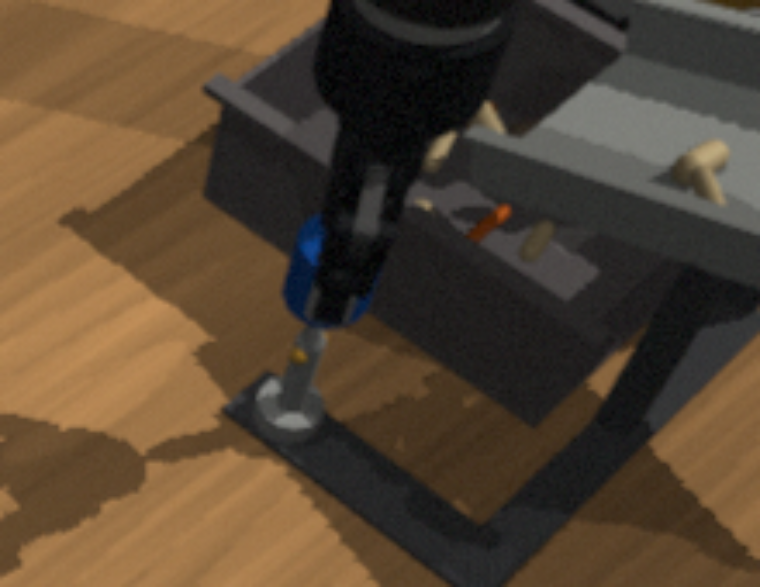

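View pics/wrist4.png

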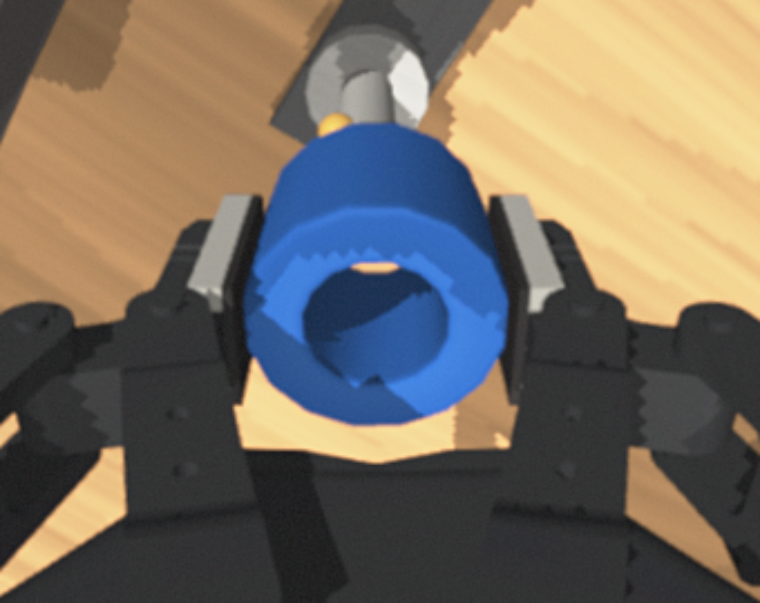

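Emit:
move_arm --steps '[[[0,0,0],[-0.001,-0.002,0],1],[[0,0,0],[0,0,0.01],1],[[0,0,0],[0,0,0.01],1],[[0,0,0],[0,0,0.008],1],[[0,0,0],[0,0,0.006],1],[[0,0,0],[0,0,0],1]]'

```text
clock: 5.9
tcp_pos: [0.5046, 0.1533, 0.0934]
ee_rot: [[0.818, 0.575, -0.003], [0.575, -0.818, -0.001], [-0.003, -0.001, -1.0]]
force: [-0.1, -0.6, -0.5]
finger_gap: 0.49
```

Run:
```python
from h import *
from bench import env,cams
s=env.sense()
for n in("scene","wrist"):
    f=cams.grab_frame(n);im=f['pixels']
    a=im[60:230,340:560] if n=="scene" else im[200:470,150:490]
    cv2.imwrite(f"pics/{n}5.png",cv2.resize(a,(760,int(760*a.shape[0]/a.shape[1]))));
print(s['tcp_pos'],s['force'],s['wrist_torque'])
```

```text
[0.50461868 0.1533247  0.09337856] [-0.11718908 -0.56248416 -0.50906449] [-0.03264211  0.01716243 -0.04114585]
```

View pics/wrist5.png

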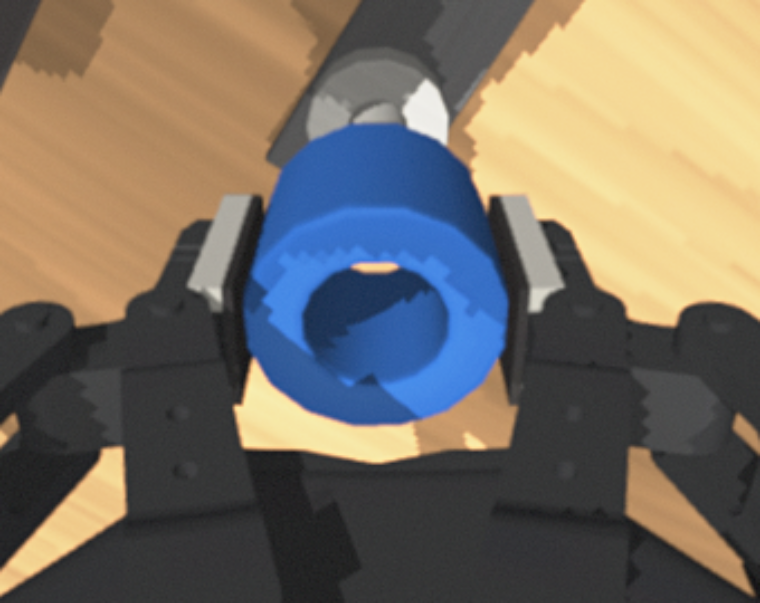

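View pics/scene5.png

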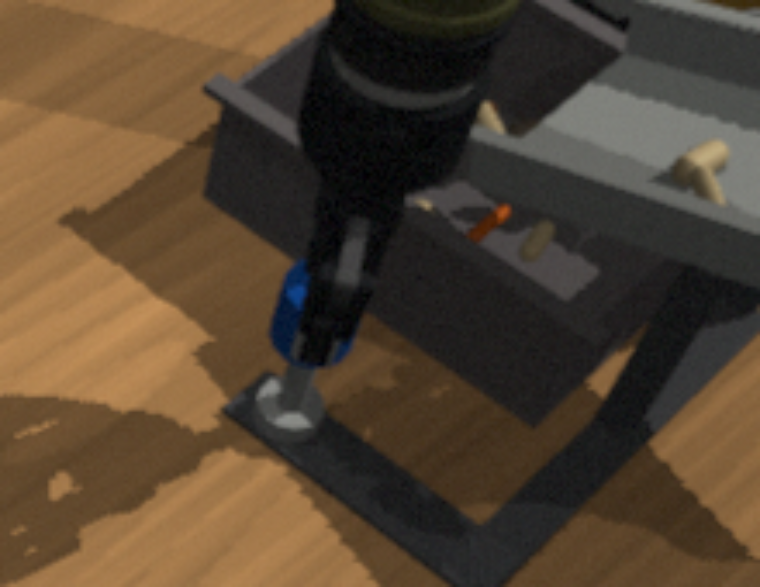

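The collar and shoulder now line up in the wrist view (376 against 378 px), and no contact force shows with the cone tip in the bore. I'll press down past the balls in stages.

Emit:
move_arm --steps '[[[0,0,0],[0,0,0.004],1],[[0,0,0],[0,0,0.004],1],[[0,0,0],[0,0,0.004],1],[[0,0,0],[0,0,0.004],1],[[0,0,0],[0,0,0],1]]'

```text
clock: 6.5
tcp_pos: [0.5064, 0.1535, 0.0788]
ee_rot: [[0.819, 0.574, 0.001], [0.574, -0.819, -0.0], [0.001, 0.001, -1.0]]
force: [1.7, -0.9, -2.8]
finger_gap: 0.492
```

Emit:
move_arm --steps '[[[0,0,0],[0,0,0.005],1],[[0,0,0],[0,0,0.005],1],[[0,0,0],[0,0,0.005],1],[[0,0,0],[0,0,0.005],1],[[0,0,0],[0,0,0.005],1],[[0,0,0],[0,0,0],1]]'

```text
clock: 7.1
tcp_pos: [0.5057, 0.1535, 0.0533]
ee_rot: [[0.819, 0.574, 0.0], [0.574, -0.819, -0.0], [-0.0, 0.0, -1.0]]
force: [1.1, -0.5, -2.1]
finger_gap: 0.494
```

Emit:
move_arm --steps '[[[0,0,0],[0,0,0.004],1],[[0,0,0],[0,0,0.004],1],[[0,0,0],[0,0,0.003],1],[[0,0,0],[0,0,0.001],1],[[0,0,0],[0,0,0],1]]'

```text
clock: 7.6
tcp_pos: [0.505, 0.1536, 0.0412]
ee_rot: [[0.818, 0.575, -0.001], [0.575, -0.818, -0.0], [-0.001, -0.001, -1.0]]
force: [-0.2, 0.3, -0.7]
finger_gap: 0.49
```

Run:
```python
from h import *
from bench import env,cams
s=env.sense()
for n in("scene","wrist"):
    f=cams.grab_frame(n);im=f['pixels']
    a=im[60:230,340:560] if n=="scene" else im[200:470,150:490]
    cv2.imwrite(f"pics/{n}6.png",cv2.resize(a,(760,int(760*a.shape[0]/a.shape[1]))));
f=dict(f);P,_,_=held(f);zt=np.percentile(P[:,2],15);print("held top z",zt)
print(s['tcp_pos'],s['force'],s['wrist_torque'])
```

```text
held top z -0.02049786611902842
[0.50504441 0.15356239 0.04124517] [-0.16461263  0.31066233 -0.68439999] [-0.01538168 -0.0101565  -0.05768376]
```

View pics/wrist6.png

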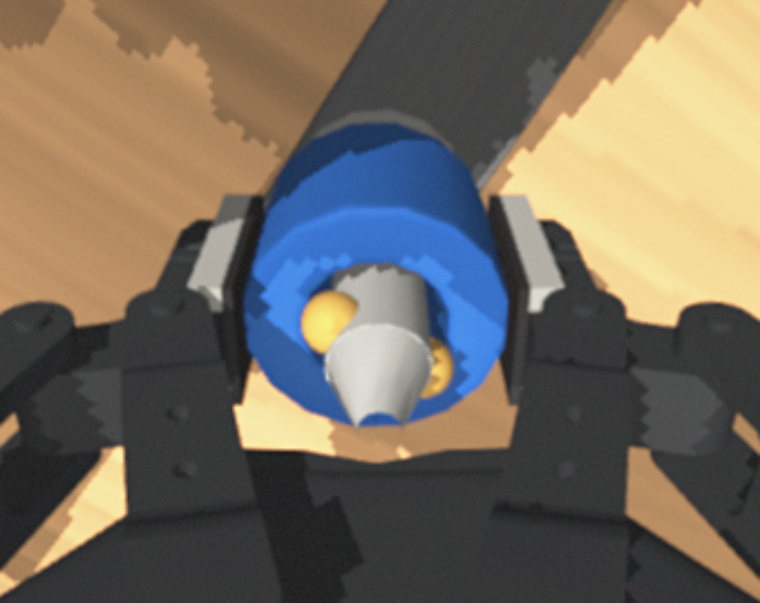

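View pics/scene6.png

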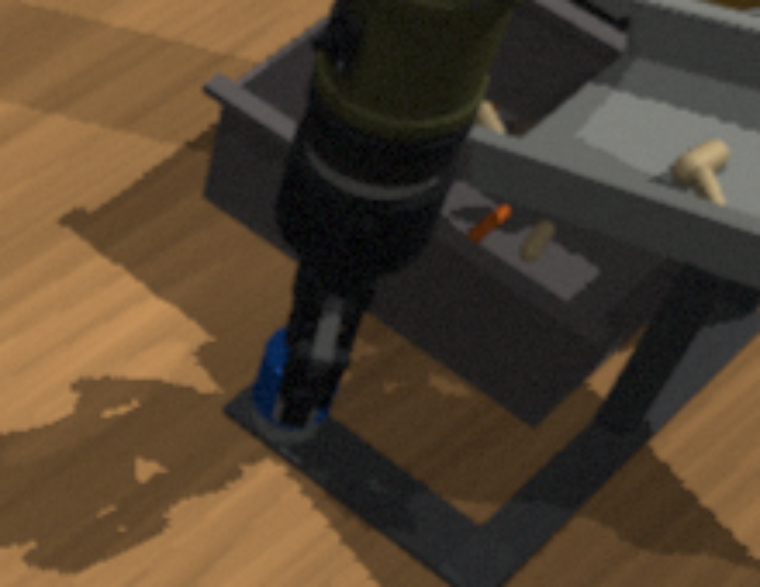

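The wrist view shows the rod and both balls standing out above the collar. It isn't firmly on the shoulder yet, as no seating force shows. I'll press on in small steps.

Emit:
move_arm --steps '[[[0,0,0],[0,0,0.001],1],[[0,0,0],[0,0,0.001],1],[[0,0,0],[0,0,0],1]]'

```text
clock: 8.0
tcp_pos: [0.5058, 0.1537, 0.0404]
ee_rot: [[0.818, 0.575, 0.0], [0.575, -0.818, 0.0], [0.001, 0.0, -1.0]]
force: [-0.8, -0.6, 4.3]
finger_gap: 0.493
```

Emit:
move_arm --steps '[[[0,0,0],[0,0,0.001],1],[[0,0,0],[0,0,0.001],1],[[0,0,0],[0,0,0],1]]'

```text
clock: 8.3
tcp_pos: [0.5058, 0.1537, 0.0403]
ee_rot: [[0.818, 0.575, 0.001], [0.575, -0.818, 0.0], [0.001, 0.0, -1.0]]
force: [-6.4, -1.0, 20.7]
finger_gap: 0.492
```

Force has risen to 20.7 N without further travel. The TCP is at z 0.0403, against 0.0404 expected (20 mm above the grasp height), so the collar is on the shoulder. I'll relax, release and lift away.

Emit:
move_arm --steps '[[[0,0,0],[0,0,-0.002],1],[[0,0,0],[0,0,0],-1],[[0,0,0],[0,0,0],-1],[[0,0,0],[0,0,0],-1],[[0,0,0],[0,0,0],-1],[[0,0,0],[0,0,0],-1],[[0,0,0],[0,0,0],-1]]'

```text
clock: 9.0
tcp_pos: [0.5056, 0.1536, 0.0396]
ee_rot: [[0.818, 0.575, -0.0], [0.575, -0.818, -0.0], [-0.0, -0.0, -1.0]]
force: [-0.5, -0.1, -0.4]
finger_gap: 0.999
```

Emit:
move_arm --steps '[[[0,0,0],[0,0,-0.01],-1],[[0,0,0],[0,0,-0.03],-1],[[0,0,0],[0,0,-0.04],-1],[[0,0,0],[0,0,-0.04],-1],[[0,0,0],[-0.04,0.03,-0.02],-1],[[0,0,0],[-0.04,0.03,0],-1],[[0,0,0],[-0.04,0.03,0],-1],[[0,0,0],[0,0,0],-1],[[0,0,0],[0,0,0],-1]]'

```text
clock: 9.9
tcp_pos: [0.4602, 0.0136, 0.1792]
ee_rot: [[0.82, 0.572, 0.001], [0.572, -0.82, 0.001], [0.001, 0.0, -1.0]]
force: [-0.7, -0.0, 0.7]
finger_gap: 0.995
```

Run:
```python
from h import *
from bench import env,cams
s=env.sense();print(s['clock'],s['tcp_pos'],s['finger_gap'],s['force'])
for n in("scene","top","wrist"):
    f=dict(cams.grab_frame(n));im=f['pixels'];m=cv2.inRange(cv2.cvtColor(im,cv2.COLOR_BGR2HSV),(105,110,30),(130,255,255))>0
    if n=="wrist":
        v,u=np.mgrid[:480,:640];k=240/np.tan(np.radians(float(f['vfov'])/2));M=f['tool_from_camera']
        dx,dy=u-f['cx'],v-f['cy'];r=np.hypot(dx,dy)+1e-9;z=f['z_map'];t=np.tan(r/k)*z
        W=(np.stack([t*dx/r,t*dy/r,z],-1)@M[:3,:3].T+M[:3,3])@s['ee_rot'].T+s['tcp_pos'];a=im
    else:
        W=cloud(f); a=im[60:230,340:560] if n=="scene" else im[170:320,80:300]
    m&=np.hypot(W[...,0]-.505,W[...,1]-.153)<.04
    Q=W[m]
    if len(Q)>20:
        zt=np.percentile(Q[:,2],80);T=Q[abs(Q[:,2]-zt)<.003];A=np.c_[T[:,:2],np.ones(len(T))]
        print(n,len(Q),"top z",zt,np.median(T[:,2]),cv2.minEnclosingCircle(T[:,:2].astype(np.float32).reshape(-1,1,2)),"slope",np.linalg.lstsq(A,T[:,2],rcond=None)[0][:2])
    cv2.imwrite(f"pics/{n}7.png",cv2.resize(a,(640,int(640*a.shape[0]/a.shape[1]))))
```

```text
9.9 [0.46022942 0.01357533 0.17920038] 0.9953504929798845 [-0.67378079 -0.00736366  0.67193279]
scene 507 top z 0.06044336430906132 0.060315309524730715 ((0.506003737449646, 0.1510128378868103), 0.022313393652439117) slope [-0.00936988  0.0058576 ]
wrist 2578 top z 0.06112528193191273 0.060671310424798716 ((0.503450334072113, 0.1513383835554123), 0.022158760577440262) slope [-0.00241513  0.00653881]
```

View pics/wrist7.png

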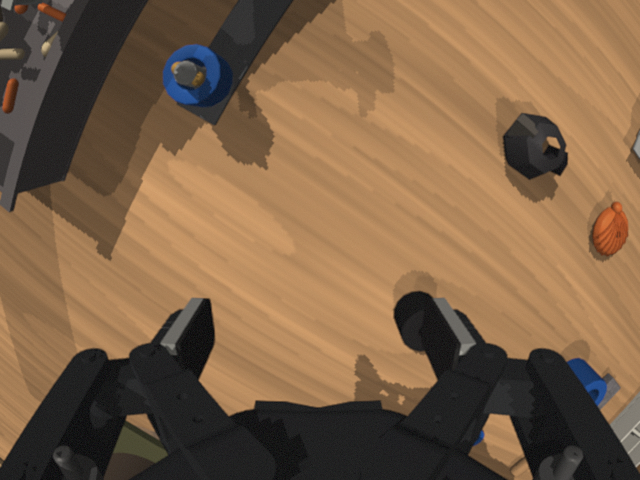

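View pics/scene7.png

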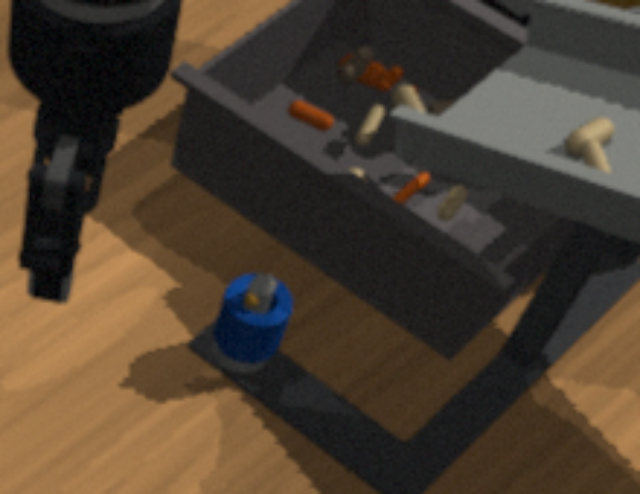

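The collar is seated: its top is at z of about 0.0605 (0.060 expected when home), it is upright, and the balls stand above it. The arm is clear of everything, and the spacer and shell lie where they were. I'm handing in.

```bash
python3 -c "
from bench import order
print(order.sign_off())"
```

```text
the job is handed in; nothing more can be done
None
```

The blue collar is on the stud, pushed past both brass balls and resting on the shoulder. I then opened the gripper, lifted clear and signed off just after 9.9 s on the robot's clock (limit 32 s).

**Seating:** The push stopped at about 20 N with the tool at 40.3 mm, against 40.4 mm expected when home. The 8 N click at the balls never showed in the readings I took between moves. I judge that the collar is past the balls from its height and from both balls standing above it.

**After release:** The scene and wrist cameras put the collar's top at 60.3–61.1 mm, where 60 mm is fully home. Its tilt was under 1 degree and its axis within about 3 mm of the stud's.

**Disagreements:** The fixed and wrist cameras differed by about 2 mm on where the stud is, so I aimed between them and corrected from the wrist view. The overhead camera gave no reading in the last check.

**Spacer and shell:** I did not touch either one. Both looked in place in the last wrist picture, but I did not measure their positions again.

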